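# Shut the drying box and hold its vent hatch open

### The arm

A 7-joint arm with a two-finger parallel gripper is mounted at the origin on the work surface. World frame = base frame: x ahead of the robot, y to its left, z up, the work surface at z = 0. Lengths are in mm, angles in rad, forces in N, time in s.
With the tool pointing down it reaches from about 425 to 875 mm from the base axis. Payload 4.7 kg.
Tool frame: the origin (TCP) lies between the finger pads; the fingertips stand 11 mm ahead of it and the grasp point (between the pads) lies 8 mm behind it; z points along the fingers, y is the line along which they close (so a half turn about z gives the same grasp; the last joint's range is limited). The gripper opens to 85 mm and grips with 20 to 120 N. Pads are 22 mm wide; open, the fingers measure 114 mm over their backs; the gripper's body (76 mm by 85 mm) begins 54 mm behind the grasp point. The pads swing forward as they close: fully open they stand 13 mm farther back than shut.
Start: joints at [1.332, 0.321, -0.07, 1.45, 0.023, 1.371, -0.057], TCP at [162.554, -629.365, 242.349] pointing down, gripper open.
Joint ranges: [-2.86, 2.86], [-0.3, 2.09], [-1.38, 1.24], [0.06, 2.45], [-1.56, 4.7], [0.09, 2.05], [-2.69, 2.69]. Speed limits (rad/s): [2.57, 2.57, 3.14, 3.14, 3.14, 3.14, 3.14].

### API

Orientations are given as a unit quaternion [w, x, y, z].
In Python, from station import * gives the robot as it stands.
- The arm moves only by the tool drive_tool, never from a script. Its arguments are lists of equal length, an entry for each row: "claw": the gripper command: -1 is fully open, 1 is shut, values between are in proportion; "offset": the shift along the tool's x, y, z in mm, a list of three; "rot": the turn, a rotation vector about the tool's x, y, z in rad, a list of three. In form: {"claw": [claw, ...], "offset": [[x, y, z], ...], "rot": [[wx, wy, wz], ...]}. A call has 1 to 8 rows; each row is the pose to reach, as a shift and turn from the pose commanded when the call began, along the tool's axes at that moment; what a row does not reach only later rows make up. A row lasts 1/8 s, in which the tool goes at most 62.5 mm and 10.7 degrees, less where a joint would pass 70% of its speed; a pose out of reach is approached as far as the arm can. A call with a gripper value outside its range is refused whole. The fingers move at their own pace and stop on an object; "newtons" is the grip in N (left out, the last holds). Time passes only in rows, so rows that repeat a pose let the fingers close. It gives the time, the measured TCP pose, the force, the opening and the grip force at its end, in the units of the state.
- sense(): the state, without advancing time (a new reading comes with each control period).
- get_image(name): name is "side" or "top" or "wrist"; returns a dict with "color" (400x640x3 uint8, blue, green, red), "fx", "fy", "cx", "cy" (pixels), "R" (3x3) and "t" (3): a world point X has camera coordinates R X + t; the wrist camera has in their place "T_tool_cam" (4x4, takes a point from camera to tool coordinates, whose origin is the TCP and whose axes are the flange's). Camera axes: x right, y down, z forward; pixel columns grow to the right and rows downward; lengths in mm; the calibration is good to about 2 mm. A picture is of the moment at which its call begins: read the wrist's pose just before it. There is no depth.
- close_job(): hands the job in; it is judged then, once.
The state is a dict: "time_s": time; "joints": joint angles; "qd": joint speeds; "joint_efforts": joint torques, N m; "tool_pos": TCP position; "ee_rot": TCP orientation; "ft_force": force on the tool from outside, world axes, zero at the start; "torque": the same for the moment, N m; "grip_width": opening from 0.0 (shut) to 1.0 (fully open); "finger_force": force on a finger pad.
Only numpy, scipy, OpenCV 4.12 (cv2) and the standard library are available. Lean on these libraries where they do the work, as an engineer would, in place of code of your own. Each camera call takes 0.05 s, during which the arm holds its last target. There are 200 camera calls.

### The job

The washed flasks are loaded: push the drawer of the drying box fully home, and only then lift the orange vent hatch on its top by the bar and hold it 40 degrees open (within 5 degrees either way) to let the damp air out. Finish while still holding it there with the gripper, the hatch still and the drawer shut: it falls shut when let go. Leave the flasks, bottle, beaker and jar around the box standing where they are.

Things in the scene. Friction and masses are not known exactly. Their poses are not given: they have to be found in the camera images.
- drybox: White bench drying box, fixed to the bench: 220 mm deep (its x), 280 mm wide (its y), 140 mm high (z). Origin at the centre of its underside on the bench; its x axis points from its front (the robot's side, where the drawer is) to its back, z up. It is met turned a little either way.
- drawer (a joint): How far the blue-fronted drawer of the drying box stands out towards the box's -x, in m: 0 = fully home, up to 0.10. At the start 0.04 to 0.07. Slides with about 2 N of friction and stays where it is left; a push on its bar or front shuts it against a hard stop. Its blue front panel is 12 mm thick, 274 mm wide, from 24 to 120 mm above the bench; with the drawer home the back of the panel lies on the box's front face (box x = -110 mm). The flasks inside are fixed in it.
- drawer_grip (a point): Middle of the drawer's steel bar: round, 12 mm thick, 100 mm long along the box's y, 85 mm above the bench; its axis is 22 mm out from the panel's front. With the drawer home this point is at x = -144 mm, y = 0 in the box's frame; it moves with the drawer.
- hatch (a joint): Opening angle of the orange-framed clear vent hatch on top of the drying box, in rad: 0 = shut (lying flat), stop at 1.4. It weighs about 0.4 kg and falls shut from any angle when let go. 40 degrees = 0.70 rad. Opening lifts its front (robot-side) edge; it turns about the hinge line at its back. A thin arc gauge at the box's left side (box +y, 146 mm from the middle) has a thick green mark from 35 to 45 degrees, to be read against the hatch's plane.
- hatch_hinge (a point): Fixed point in the middle of the hatch's hinge line, which runs along the box's y: x = 70 mm, y = 0, z = 145 mm in the box's frame.
- hatch_grip (a point): Middle of the hatch's steel handle bar: round, 12 mm thick, 100 mm long along the box's y, on two end posts. Its axis stands 41 mm above the hatch's upper face, with 31 mm of free height under the bar, and 140 mm in front of the hinge line and 45 mm above it when shut. The hatch is 8 mm thick, 250 mm wide and reaches 175 mm in front of the hinge line. The point moves with the hatch.
- flask_a: Bystander: white plastic conical flask, base 64 mm across, neck 24 mm, 105 mm high, loose, standing on the bench beside the drying box. Origin at the centre of its underside, z up its axis.
- flask_b: Bystander: white plastic conical flask, base 64 mm across, neck 24 mm, 105 mm high, loose, standing on the bench beside the drying box. Origin at the centre of its underside, z up its axis.
- flask_c: Bystander: white plastic conical flask, base 64 mm across, neck 24 mm, 105 mm high, loose, standing on the bench beside the drying box. Origin at the centre of its underside, z up its axis.
- reagent: Bystander: small green bottle with a blue cap, 60 mm across, 130 mm high, loose, standing on the bench beside the drying box. Origin at the centre of its underside, z up its axis.
- beaker: Bystander: glass beaker, 72 mm across, 90 mm high, loose, standing on the bench beside the drying box. Origin at the centre of its underside, z up its axis.
- jar: Bystander: squat jar with an orange cap, 70 mm across, 85 mm high, loose, standing on the bench beside the drying box. Origin at the centre of its underside, z up its axis.

How it is judged:
By the outcome, as a careful person would: the job done as asked, in the order asked, and still so for the second after the job is handed in, while the arm keeps its last pose, push and grip.
It also fails if it takes over 45 s, if anything falls off the work surface, if the arm or the gripper's body presses on something with over 40 N, if the wrist force passes 120 N, or if a joint passes its speed limit or range.

## Working session

There is one attempt and no reset: what is moved stays moved. The work goes in short steps, Python scripts to look and compute and a tool call to move; the robot and the scene stay as the last step left them, time stands still between calls to the robot, and variables do not carry over. Pictures are saved under pics/ and viewed, at most 10 in all, crops included, and the job is handed in when it is done.

Besides the shell and the picture viewer there is one more tool, called by a JSON object that holds its "op" and its "data", one argument or row to a line. drive_tool: Moves the arm, as the interface text tells. Its arguments: {"type":"object","properties":{"claw":{"type":"array","items":{"type":"number"}},"offset":{"type":"array","items":{"type":"array","items":{"type":"number"}}},"rot":{"type":"array","items":{"type":"array","items":{"type":"number"}}},"newtons":{"type":"number"}},"required":["claw","offset","rot"]}

```bash
mkdir -p pics; ls; python3 - <<'E'
from station import *
import cv2
s=sense(); print({k:s[k] for k in("time_s","tool_pos","ee_rot","ft_force","grip_width")})
for n in("top","side"):
    d=get_image(n); cv2.imwrite(f"pics/{n}0.png",d["color"]); print(n,d["fx"],d["cx"],d["cy"],d["R"],d["t"])
print(get_image("wrist")["T_tool_cam"])
E
```

```text
pics
{'time_s': 0.0, 'tool_pos': array([ 162.39304627, -628.84820464,  241.26132827]), 'ee_rot': array([-9.03786733e-04,  9.92020903e-01,  1.26070145e-01, -1.71189810e-04]), 'ft_force': array([-0.94256244, -0.73167342, -0.84644063]), 'grip_width': 1.000732045825864}
top 398.95769061255885 319.87260836622977 206.79755442288146 [[ 0.01533337 -0.99966496 -0.02085331]
 [-0.99504384 -0.01320657 -0.09855627]
 [ 0.09824784  0.02226116 -0.99491296]] [ 46.89775496 581.76061664 966.95961562]
side 489.95042484866497 316.2908626774217 202.83052109242033 [[-0.95166306 -0.30661203 -0.01806872]
 [-0.21349578  0.70264773 -0.67875307]
 [ 0.22080981 -0.64208662 -0.73414426]] [ 577.96203474  196.72753073 1217.7500922 ]
[[-9.62074423e-06 -9.58126060e-01 -2.86346736e-01  7.41656183e+01]
 [ 9.99999980e-01 -6.59113265e-05  1.86943341e-04  4.73616592e-01]
 [-1.97988780e-04 -2.86346728e-01  9.58126042e-01 -1.31569093e+02]
 [ 0.00000000e+00  0.00000000e+00  0.00000000e+00  1.00000000e+00]]
```

View pics/top0.png

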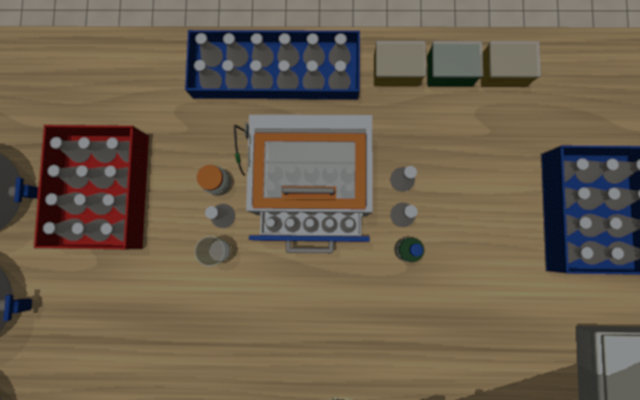

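View pics/side0.png

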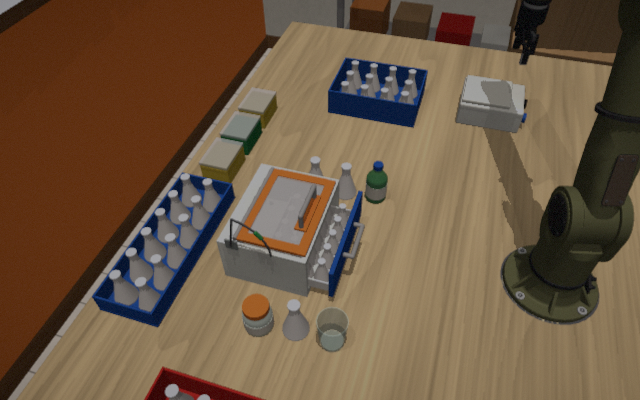

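The top view shows the box at about (248–372, 115–212). The orange hatch frame is at (252–368, 133–208), its bar at (308, 190), the blue panel at row 238 and the drawer bar at (310, 248). Bystanders stand on both sides. The side view shows the same drawer and hatch, with the gauge on box +y.

```bash
cat > h.py <<'E'
import numpy as np, cv2
from station import *
def unproj(d,px,z):
    px=np.atleast_2d(px).astype(float); R,t=np.array(d["R"]),np.array(d["t"]).ravel()
    r=np.c_[(px[:,0]-d["cx"])/d["fx"],(px[:,1]-d["cy"])/d["fy"],np.ones(len(px))]@R
    c=-R.T@t; return c+r*((z-c[2])/r[:,2])[:,None]
def mask(im,lo,hi,roi):
    m=cv2.inRange(cv2.cvtColor(im,cv2.COLOR_BGR2HSV),lo,hi); k=np.zeros_like(m); x0,y0,x1,y1=roi; k[y0:y1,x0:x1]=255; return m&k
def rect(d,m,z):
    c=max(cv2.findContours(m,cv2.RETR_EXTERNAL,cv2.CHAIN_APPROX_NONE)[0],key=cv2.contourArea)[:,0]
    return cv2.minAreaRect(unproj(d,c,z)[:,:2].astype(np.float32))
E
python3 - <<'E'
from h import *
d=get_image("top"); im=d["color"]
m=mask(im,(5,130,80),(20,255,255),(245,125,375,212)); r=rect(d,m,149); print("hatch",r,cv2.boxPoints(r))
b=mask(im,(100,130,50),(130,255,255),(240,225,380,246)); r=rect(d,b,120); print("panel",r,cv2.boxPoints(r))
print("grip bars", unproj(d,[308,190],190), unproj(d,[310,249],85))
for n,p,z in(("jar",(209,178),85),("fa",(211,212),105),("beaker",(220,243),90),("fb",(410,172),105),("fc",(410,211),105),("reag",(417,250),130)): print(n,unproj(d,p,z).round())
big=cv2.resize(im[100:270,180:440],None,fx=3,fy=3,interpolation=cv2.INTER_CUBIC); cv2.imwrite("pics/c1.png",big)
E
```

```text
hatch ((650.9765625, 77.76517486572266), (167.58412170410156, 247.61517333984375), 0.1698012501001358) [[566.81793  201.32388 ]
 [567.5518   -46.290188]
 [735.1352   -45.793533]
 [734.4013   201.82054 ]]
panel ((501.1256408691406, 77.02851867675781), (8.990595817565918, 266.0700378417969), 0.8480554819107056) [[494.6618   209.98244 ]
 [498.59985  -56.058464]
 [507.58948  -55.9254  ]
 [503.65143  210.11551 ]]
grip bars [[600.30055535  77.1226785  190.        ]] [[476.27827809  75.48867297  85.        ]]
jar [[641. 320.  85.]]
fa [[558. 306. 105.]]
beaker [[487. 286.  90.]]
fb [[ 657. -154.  105.]]
fc [[ 567. -153.  105.]]
reag [[ 478. -163.  130.]]
```

View pics/c1.png

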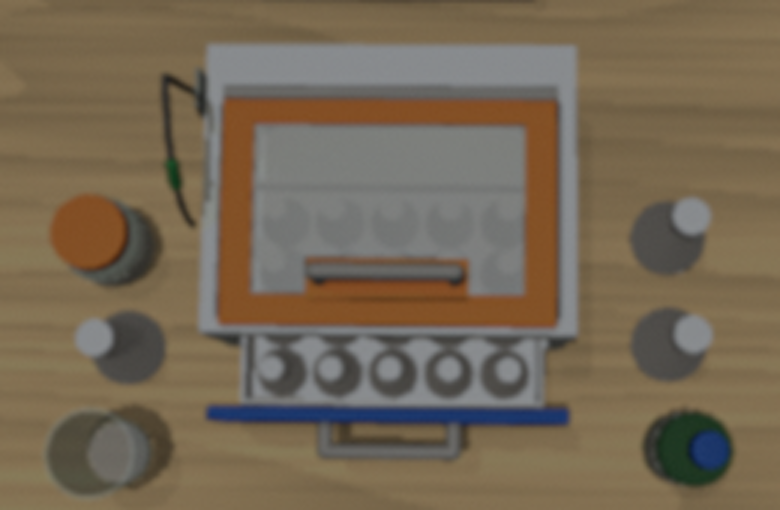

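The box is nearly square to the world, with yaw about 0.5° and its centre near (670, 77). The hatch bar is at about (600, 77, 190), which matches hinge x ≈ 740. The drawer bar is at x ≈ 475 and sits at 526 when home, so the drawer stands out about 50 mm, within the 40–70 mm given. I'll move by a waypoint and turn the tool so y lies along world x.

```bash
cat >> h.py <<'E'
from scipy.spatial.transform import Rotation as Rt
def goal(yaw=90,tilt=0):
    # tool down, tool x at world yaw; tilt = turn about world +y (deg)
    c,s=np.cos(np.radians(yaw)),np.sin(np.radians(yaw))
    return Rt.from_euler("y",tilt,degrees=True)*Rt.from_matrix(np.array([[c,s,0],[s,-c,0],[0,0,-1]]))
def rel(p,g,p0=None,r0=None):
    s=sense(); q=s["ee_rot"]
    r0=r0 or Rt.from_quat([q[1],q[2],q[3],q[0]]); p0=s["tool_pos"] if p0 is None else p0
    print("off",r0.inv().apply(np.array(p)-p0).round(1),"rot",(r0.inv()*g).as_rotvec().round(3))
E
python3 - <<'E'
from h import *
rel([470,-330,240],goal(50)); rel([440,77,240],goal(90.5),np.array([470,-330,240]),goal(50))
E
```

```text
off [ 372.6 -212.6    1.9] rot [-0.001 -0.    -0.62 ]
off [ 292.5 -284.6    0. ] rot [ 0.     0.    -0.707]
```

{"op": "drive_tool", "data": {
  "claw": [1,1,1,1,1,1,1,1],
  "offset": [
    [53,-30,0],
    [106,-61,0],
    [160,-91,0],
    [213,-121,0],
    [266,-152,0],
    [320,-182,0],
    [372,-212,0],
    [372,-212,0]
  ],
  "rot": [
    [0,0,-0.08],
    [0,0,-0.16],
    [0,0,-0.24],
    [0,0,-0.33],
    [0,0,-0.42],
    [0,0,-0.52],
    [0,0,-0.62],
    [0,0,-0.62]
  ]
}}

```text
time_s: 1.2
tool_pos: [474.0, -325.0, 242.5]
ee_rot: [-0.001, 0.904, 0.428, 0.001]
ft_force: [0.2, -0.1, -0.5]
grip_width: 0.0
finger_force: 0.0
```

{"op": "drive_tool", "data": {
  "claw": [1,1,1,1,1,1,1,1],
  "offset": [
    [42,-41,0],
    [84,-82,0],
    [126,-122,0],
    [168,-163,0],
    [210,-204,0],
    [252,-245,0],
    [292,-284,0],
    [292,-284,0]
  ],
  "rot": [
    [0,0,-0.1],
    [0,0,-0.2],
    [0,0,-0.3],
    [0,0,-0.4],
    [0,0,-0.5],
    [0,0,-0.6],
    [0,0,-0.7],
    [0,0,-0.707]
  ]
}}

```text
time_s: 2.2
tool_pos: [439.1, 79.2, 242.7]
ee_rot: [0.0, 0.701, 0.713, 0.0]
ft_force: [-1.0, -0.7, 0.2]
grip_width: 0.001
finger_force: 0.0
```

```bash
python3 - <<'E'
from h import *
s=sense(); print(s["time_s"],s["tool_pos"].round(1),s["joints"],s["ft_force"],s["grip_width"]); rel([440,77,78],goal(90.5))
E
```

```text
2.2 [439.1  79.2 242.7] [ 0.60783783 -0.12333031 -0.77394069  1.90226558 -0.08840354  1.32774073
 -0.12411688] [-0.99203003 -0.71585224  0.16628189] 0.0010909170764407368
off [ -2.2   0.7 164.7] rot [0.001 0.    0.008]
```

{"op": "drive_tool", "data": {
  "claw": [1,1,1,1],
  "offset": [
    [-1,0,50],
    [-2,0,100],
    [-2,0,150],
    [-2,0,161]
  ],
  "rot": [
    [0,0,0],
    [0,0,0.008],
    [0,0,0.008],
    [0,0,0.008]
  ]
}}

```text
time_s: 2.7
tool_pos: [437.3, 71.5, 78.5]
ee_rot: [-0.002, 0.707, 0.707, -0.002]
ft_force: [-0.5, -0.5, 1.4]
grip_width: -0.002
finger_force: 0.0
```

{"op": "drive_tool", "data": {
  "claw": [1,1,1,1,1,1,1,1],
  "offset": [
    [0,5,0],
    [0,10,0],
    [0,15,0],
    [0,20,0],
    [0,24,0],
    [0,28,0],
    [0,32,0],
    [0,36,0]
  ],
  "rot": [
    [0,0,0],
    [0,0,0],
    [0,0,0],
    [0,0,0],
    [0,0,0],
    [0,0,0],
    [0,0,0],
    [0,0,0]
  ]
}}

```text
time_s: 3.7
tool_pos: [476.0, 73.2, 81.2]
ee_rot: [-0.0, 0.707, 0.707, -0.0]
ft_force: [-2.0, 0.2, 1.5]
grip_width: -0.002
finger_force: 1.1
```

{"op": "drive_tool", "data": {
  "claw": [1,1,1,1,1,1,1,1],
  "offset": [
    [0,4,0],
    [0,8,0],
    [0,12,0],
    [0,16,0],
    [0,19,0],
    [0,22,0],
    [0,24,0],
    [0,26,0]
  ],
  "rot": [
    [0,0,0],
    [0,0,0],
    [0,0,0],
    [0,0,0],
    [0,0,0],
    [0,0,0],
    [0,0,0],
    [0,0,0]
  ]
}}

```text
time_s: 4.7
tool_pos: [501.9, 73.3, 81.3]
ee_rot: [0.0, 0.707, 0.707, -0.0]
ft_force: [-2.0, 0.8, 0.4]
grip_width: 0.004
finger_force: 1.1
```

{"op": "drive_tool", "data": {
  "claw": [1,1,1,1,1],
  "offset": [
    [0,2,0],
    [0,4,0],
    [0,6,0],
    [0,7,0],
    [0,8,0]
  ],
  "rot": [
    [0,0,0],
    [0,0,0],
    [0,0,0],
    [0,0,0],
    [0,0,0]
  ]
}}

```text
time_s: 5.32
tool_pos: [508.0, 73.3, 81.1]
ee_rot: [-0.001, 0.707, 0.708, -0.002]
ft_force: [-8.6, -0.0, 6.9]
grip_width: -0.0
finger_force: 4.6
```

{"op": "drive_tool", "data": {
  "claw": [1,1,1],
  "offset": [
    [0,2,0],
    [0,4,0],
    [0,4,0]
  ],
  "rot": [
    [0,0,0],
    [0,0,0],
    [0,0,0]
  ]
}}

```text
time_s: 5.7
tool_pos: [508.2, 73.3, 80.5]
ee_rot: [-0.004, 0.707, 0.708, -0.005]
ft_force: [-18.7, -0.5, 14.9]
grip_width: -0.0
finger_force: 9.0
```

```bash
python3 - <<'E'
from h import *
d=get_image("top"); im=d["color"]
b=mask(im,(100,130,50),(130,255,255),(240,205,380,246)); r=rect(d,b,120); print("panel",r,cv2.boxPoints(r)); 
a=im[100:270,180:440]; c=get_image("side")["color"][140:310,200:460]
cv2.imwrite("pics/c2.png",np.vstack([cv2.resize(x,None,fx=1.7,fy=1.7,interpolation=cv2.INTER_CUBIC) for x in(a,c)]))
E
```

```text
panel ((553.197021484375, -14.059444427490234), (11.332460403442383, 83.53843688964844), 0.7791379690170288) [[546.9633    27.628864]
 [548.0993   -55.90185 ]
 [559.4307   -55.747753]
 [558.29474   27.782963]]
```

View pics/c2.png

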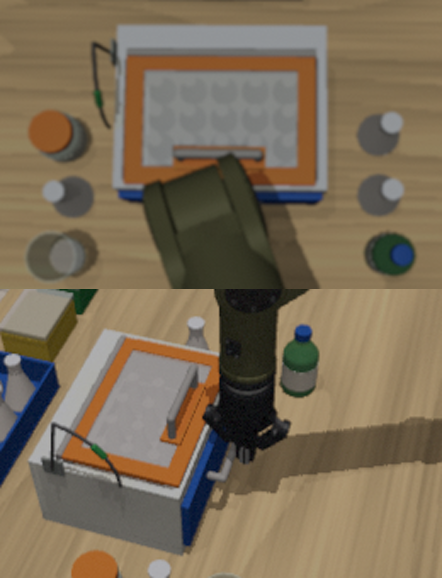

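The drawer is home: the panel spans x 547–559, at the front face, and the TCP stayed put at 508 mm while the push rose to 19 N. The hatch is still flat and the bystanders are unmoved. I'll back off, rise and go over the hatch bar.

{"op": "drive_tool", "data": {
  "claw": [1,1,1,1,1,1,1,1],
  "offset": [
    [0,-12,0],
    [0,-30,0],
    [0,-40,-5],
    [0,-40,-50],
    [0,-40,-110],
    [0,-40,-170],
    [0,-40,-205],
    [0,-40,-205]
  ],
  "rot": [
    [0,0,0],
    [0,0,0],
    [0,0,0],
    [0,0,0],
    [0,0,0],
    [0,0,0],
    [0,0,0],
    [0,0,0]
  ]
}}

```text
time_s: 6.8
tool_pos: [476.0, 73.4, 289.9]
ee_rot: [0.003, 0.707, 0.707, 0.002]
ft_force: [-0.3, -1.2, -0.5]
grip_width: -0.001
finger_force: 0.0
```

{"op": "drive_tool", "data": {
  "claw": [-1,-1,-1,-1],
  "offset": [
    [0,40,0],
    [0,40,0],
    [0,40,0],
    [0,40,0]
  ],
  "rot": [
    [0,0,0],
    [0,0,0],
    [0,0,0],
    [0,0,0]
  ]
}}

```text
time_s: 7.3
tool_pos: [513.1, 73.5, 286.1]
ee_rot: [0.0, 0.707, 0.708, -0.0]
ft_force: [0.0, -1.4, -0.1]
grip_width: 0.848
finger_force: 0.0
```

```bash
python3 - <<'E'
from h import *
s=sense(); d=get_image("wrist"); print(s["tool_pos"],s["ft_force"],s["grip_width"])
rel([600,77,182],goal(90.5))
T=np.array(d["T_tool_cam"]); q=s["ee_rot"]; W=np.eye(4); W[:3,:3]=Rt.from_quat([q[1],q[2],q[3],q[0]]).as_matrix(); W[:3,3]=s["tool_pos"]
C=np.linalg.inv(W@T); d["R"],d["t"]=C[:3,:3],C[:3,3]
for p in([600,27,190],[600,127,190],[565,77,149]): c=C[:3,:3]@p+C[:3,3]; print(p,d["fx"]*c[0]/c[2]+d["cx"],d["fy"]*c[1]/c[2]+d["cy"])
cv2.imwrite("pics/w1.png",d["color"])
# bar: from top image
t=get_image("top"); b=mask(t["color"],(100,130,50),(130,255,255),(240,205,380,246)); print("panel",cv2.boxPoints(rect(t,b,120)))
E
```

```text
[513.0641985   73.47179703 286.12454028] [ 0.01367266 -1.36739805 -0.07920797] 0.8477990310005922
off [  3.6  86.8 104.3] rot [ 0.     0.001 -0.007]
[600, 27, 190] 422.60784101658595 259.6405242509491
[600, 127, 190] 435.56949764840016 141.21550410798528
[565, 77, 149] 376.71290552921823 191.28546902198354
panel [[547.15314   14.070794]
 [548.1047   -55.90178 ]
 [559.4307   -55.74775 ]
 [558.4792    14.224823]]
```

View pics/w1.png

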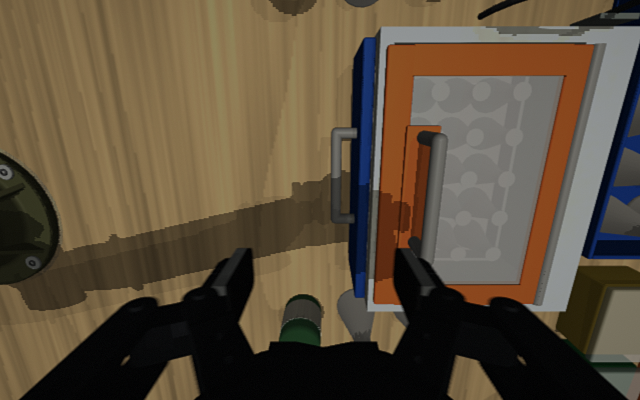

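The wrist view shows the drawer shut and the hatch bar running from about (439, 133) to (427, 258). That is 4 px from the prediction, so the bar is at x ≈ 602. Going over it and down.

{"op": "drive_tool", "data": {
  "claw": [-1,-1,-1,-1,-1,-1,-1,-1],
  "offset": [
    [2,45,0],
    [4,89,0],
    [4,89,0],
    [4,89,40],
    [4,89,75],
    [4,89,95],
    [4,89,104],
    [4,89,104]
  ],
  "rot": [
    [0,0,0],
    [0,0,0],
    [0,0,0],
    [0,0,0],
    [0,0,0],
    [0,0,0],
    [0,0,0],
    [0,0,0]
  ]
}}

```text
time_s: 8.4
tool_pos: [602.8, 77.3, 182.8]
ee_rot: [0.0, 0.707, 0.707, 0.0]
ft_force: [-0.1, 0.5, 0.5]
grip_width: 1.001
finger_force: 0.0
```

{"op": "drive_tool", "data": {
  "claw": [0.2,0.5,0.8,1,1,1,1,1],
  "newtons": 50,
  "offset": [
    [0,0,0],
    [0,0,0],
    [0,0,0],
    [0,0,0],
    [0,0,0],
    [0,0,0],
    [0,0,0],
    [0,0,0]
  ],
  "rot": [
    [0,0,0],
    [0,0,0],
    [0,0,0],
    [0,0,0],
    [0,0,0],
    [0,0,0],
    [0,0,0],
    [0,0,0]
  ]
}}

```text
time_s: 9.4
tool_pos: [601.3, 77.4, 182.5]
ee_rot: [-0.001, 0.707, 0.708, -0.002]
ft_force: [-4.9, 0.1, 4.2]
grip_width: 0.121
finger_force: 48.7
```

```bash
python3 - <<'E'
from h import *
s=sense(); print(s["tool_pos"],s["ft_force"],s["grip_width"],s["finger_force"],s["joints"])
p0=s["tool_pos"]; r0=goal(90,0); g0=p0+[0,0,8]  # grasp point on bar
H=np.array([g0[0]+140,g0[1],g0[2]-45])
for a in range(5,41,5):
    ti=a*0.5; t=np.radians(17.82+a); b=H+[-147.05*np.cos(t),0,147.05*np.sin(t)]
    G=Rt.from_euler("y",ti,degrees=True)*r0; tcp=b+G.apply([0,0,8]); print(a,end=" "); rel(tcp,G,p0,r0)
E
```

```text
[601.30322689  77.35940406 182.54940515] [-4.86017545  0.13766781  4.17856945] 0.12080146389144128 48.669063448905945 [ 0.49139459  0.37591177 -0.82313445  1.61768968  0.285029    1.27703277
 -0.37993876]
5 off [  0.    4.1 -12. ] rot [0.044 0.    0.   ]
10 off [  0.    9.2 -23.7] rot [0.087 0.    0.   ]
15 off [  0.   15.4 -34.8] rot [0.131 0.    0.   ]
20 off [  0.   22.4 -45.3] rot [0.175 0.    0.   ]
25 off [  0.   30.4 -55.1] rot [0.218 0.    0.   ]
30 off [  0.   39.2 -64.2] rot [0.262 0.    0.   ]
35 off [  0.   48.7 -72.5] rot [0.305 0.    0.   ]
40 off [  0.   58.9 -79.9] rot [0.349 0.    0.   ]
```

{"op": "drive_tool", "data": {
  "claw": [1,1,1,1,1,1,1,1],
  "offset": [
    [0,0.5,-6],
    [0,3,-12],
    [0,5.5,-18],
    [0,8,-23.7],
    [0,11,-29.3],
    [0,14.4,-34.8],
    [0,18,-40],
    [0,21.2,-45.3]
  ],
  "rot": [
    [0.022,0,0],
    [0.044,0,0],
    [0.065,0,0],
    [0.087,0,0],
    [0.109,0,0],
    [0.131,0,0],
    [0.153,0,0],
    [0.175,0,0]
  ]
}}

```text
time_s: 10.4
tool_pos: [622.1, 77.4, 226.3]
ee_rot: [-0.064, 0.704, 0.705, -0.064]
ft_force: [-2.5, 0.6, -3.6]
grip_width: 0.121
finger_force: 48.6
```

```bash
python3 - <<'E'
from h import *
s=sense(); print(s["tool_pos"],s["ft_force"],s["torque"],s["grip_width"],s["finger_force"])
H=np.array([741.3,77.4,145.5]); r0=goal(90,10)
q=s["ee_rot"]; b=s["tool_pos"]-Rt.from_quat([q[1],q[2],q[3],q[0]]).apply([0,0,8])-H
print(np.hypot(b[0],b[2]),np.degrees(np.arctan2(b[2],-b[0]))-17.82)
def tcp(a):
    t=np.radians(17.82+a); G=goal(90,a/2); return H+[-147.05*np.cos(t),0,147.05*np.sin(t)]+G.apply([0,0,8]),G
p0,_=tcp(20)
for a in (25,30,35,40,41): p,G=tcp(a); rel(p,G,p0,r0)
E
```

```text
[622.08780311  77.4016174  226.29453316] [-2.45677039  0.63508142 -3.64383712] [ 0.09806655  0.5775104  -0.00435354] 0.12085123556802443 48.58922839164734
147.41240756911137 19.15473286264143
off [  0.    6.1 -11.1] rot [0.044 0.    0.   ]
off [  0.   13.2 -21.6] rot [0.087 0.    0.   ]
off [  0.   21.1 -31.4] rot [0.131 0.    0.   ]
off [  0.   29.9 -40.5] rot [0.175 0.    0.   ]
off [  0.   31.8 -42.2] rot [0.183 0.    0.   ]
```

Tracking well at 19° with small forces. Continuing to 40°.

{"op": "drive_tool", "data": {
  "claw": [1,1,1,1,1,1,1,1],
  "offset": [
    [0,3,-5.6],
    [0,6.1,-11.1],
    [0,9.6,-16.4],
    [0,13.2,-21.6],
    [0,17,-26.6],
    [0,21.1,-31.4],
    [0,25.4,-36],
    [0,29.9,-40.5]
  ],
  "rot": [
    [0.022,0,0],
    [0.044,0,0],
    [0.065,0,0],
    [0.087,0,0],
    [0.109,0,0],
    [0.131,0,0],
    [0.153,0,0],
    [0.175,0,0]
  ]
}}

```text
time_s: 11.4
tool_pos: [658.4, 77.5, 262.4]
ee_rot: [-0.125, 0.695, 0.697, -0.126]
ft_force: [-7.2, -0.8, 1.6]
grip_width: 0.115
finger_force: 48.6
```

{"op": "drive_tool", "data": {
  "claw": [1,1,1,1],
  "offset": [
    [0,0,0],
    [0,0,0],
    [0,0,0],
    [0,0,0]
  ],
  "rot": [
    [0,0,0],
    [0,0,0],
    [0,0,0],
    [0,0,0]
  ]
}}

```text
time_s: 11.9
tool_pos: [658.2, 77.5, 262.4]
ee_rot: [-0.125, 0.695, 0.697, -0.126]
ft_force: [-6.3, -0.4, 1.5]
grip_width: 0.118
finger_force: 49.0
```

```bash
python3 - <<'E'
from h import *
s=sense(); print(s["time_s"],s["tool_pos"],s["ft_force"],s["grip_width"],s["finger_force"],abs(s["qd"]).max())
H=np.array([741.3,77.4,145.5])
q=s["ee_rot"]; b=s["tool_pos"]-Rt.from_quat([q[1],q[2],q[3],q[0]]).apply([0,0,8])-H
print(np.hypot(b[0],b[2]),np.degrees(np.arctan2(b[2],-b[0]))-17.82)
t=get_image("top"); m=mask(t["color"],(100,130,50),(130,255,255),(240,205,380,246)); print("panel",cv2.boxPoints(rect(t,m,120)))
a=t["color"][80:270,180:440]; c=get_image("side")["color"][120:360,200:440]
cv2.imwrite("pics/c3.png",cv2.resize(a,None,fx=3,fy=3,interpolation=cv2.INTER_CUBIC)[:590]); cv2.imwrite("pics/c4.png",cv2.resize(c,None,fx=2.5,fy=2.5,interpolation=cv2.INTER_CUBIC))
E
```

```text
11.9 [658.24062434  77.50897172 262.37618375] [-6.25266554 -0.35989987  1.53009725] 0.11802675718490008 48.963671922683716 0.001796048867417594
148.0255340184057 39.34277247732851
panel [[545.7856   209.60693 ]
 [545.8615    14.105716]
 [558.4495    14.110596]
 [558.3736   209.61182 ]]
```

View pics/c3.png

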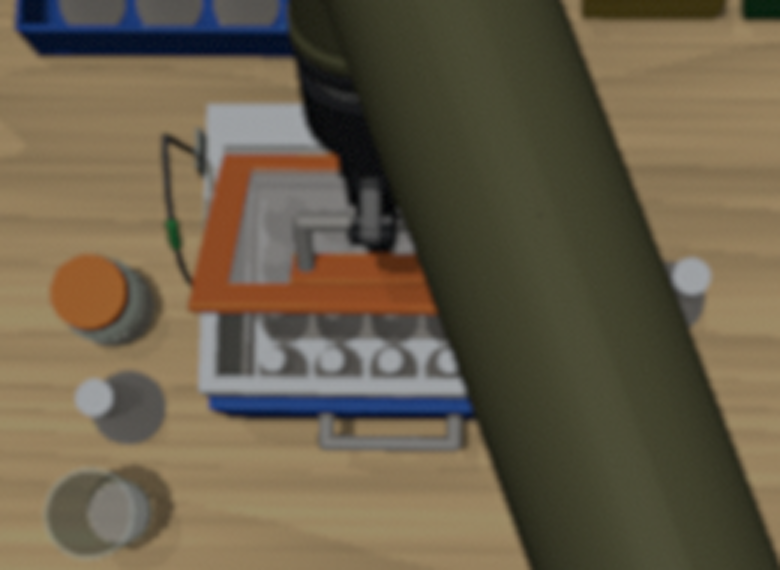

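View pics/c4.png

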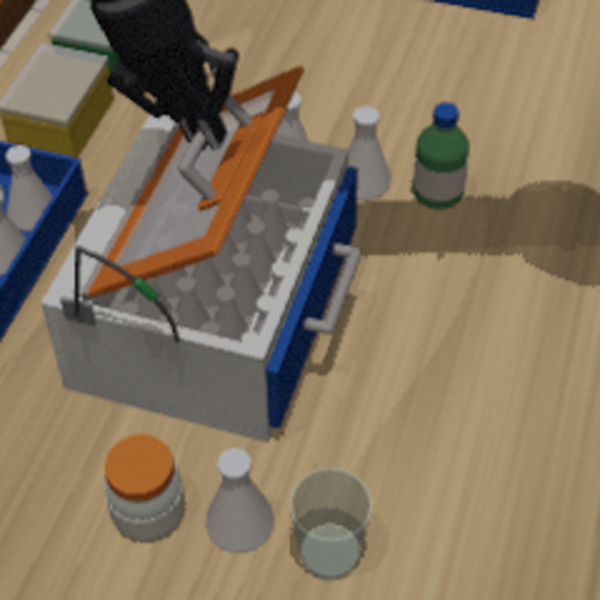

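The hatch is open at about 40° by kinematics. Its front-left corner is at top crop (190, 308) and side crop (214, 250). The drawer is shut and the visible bystanders are standing. I'll check the angle with two views before handing in.

```bash
python3 - <<'E'
from h import *
A=get_image("top"); B=get_image("side")
P=lambda d: np.array([[d["fx"],0,d["cx"]],[0,d["fy"],d["cy"]],[0,0,1]])@np.c_[d["R"],np.array(d["t"]).ravel()]
X=cv2.triangulatePoints(P(A),P(B),np.array([180+190/3,80+307/3]),np.array([200+214/2.5,120+250/2.5])).ravel(); X=X[:3]/X[3]
print(X, np.degrees(np.arctan2(X[2]-145,741-X[0])), np.hypot(X[2]-145,741-X[0])); s=sense(); print(s["tool_pos"],s["finger_force"])
E
```

```text
[605.63900826 200.54359616 253.26893175] 38.65468162991214 173.33424262978718
[658.24735359  77.513105   262.37582817] 48.96108627319336
```

Triangulation puts the corner at radius 173 mm (175 expected) and 39°, which agrees with the kinematic 39.3°. Handing in.

```bash
python3 -c "
from station import *
print(close_job())"
```

```text
the job is handed in; nothing more can be done
None
```

The job is handed in (result not shown): I pushed the drawer home first, then lifted the hatch, and the gripper is holding it still at about 39°. The bystanders looked unmoved, but the arm hid part of the right side in the last pictures.

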